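Line up the size series of bottle vases on the ware board

ROBOT

A 7-joint arm with a two-finger parallel gripper is mounted at the origin on the work surface. World frame = base frame: x ahead of the robot, y to its left, z up, the work surface at z = 0. Lengths are in m, angles in rad, forces in N, time in s.
With the tool pointing down it reaches from about 0.4 to 0.875 m from the base axis. Payload 19.3 kg.
Tool frame: the origin (TCP) lies at the very end of the fingers, on their centre line; the grasp point (between the pads) lies 19 mm behind it; z points along the fingers, y is the direction in which the jaws open and shut (so a half turn about z gives the same grasp; the last joint's range is limited). The gripper opens to 85 mm and grips with 20 to 120 N. Pads are 22 mm wide; open, the fingers measure 114 mm over their backs; the gripper's body (76 mm by 85 mm) begins 54 mm behind the grasp point. The pads swing forward as they close: fully open they stand 13 mm farther back than shut.
Start: joints at [1.055, 0.521, -0.036, 1.599, 0.021, 1.021, -0.113], TCP at [0.269, -0.564, 0.198] pointing down, gripper open.
Joint ranges: [-2.91, 2.91], [-0.3, 2.13], [-1.5, 1.42], [0.17, 2.43], [-1.26, 4.41], [0.16, 1.93], [-2.52, 2.52]. Speed limits (rad/s): [1.89, 1.89, 2.39, 2.39, 3.01, 3.01, 3.01].

INTERFACE

Orientations are given as [roll, pitch, yaw] about the fixed x, y, z axes, in that order (R = Rz(yaw) Ry(pitch) Rx(roll)).
In Python, from workcell import bot, grab_frame, calibration, workorder gives the robot as it stands.
- The arm moves only by the tool move_arm, never from a script. Its arguments are lists of equal length, an entry for each row: "jaw": the closure in counts, from 0 (fully open) to 255 (shut); "dp": the shift along the tool's x, y, z in units of 800 mm (1.0 is 800 mm), a list of three; "rotation": the turn, a rotation vector about the tool's x, y, z in units of pi rad (1.0 is pi rad), a list of three. In form: {"jaw": [jaw, ...], "dp": [[dx, dy, dz], ...], "rotation": [[rx, ry, rz], ...]}. A call has 1 to 10 rows; each row shifts and turns the commanded pose from where the row before left it, along the tool's axes as they then stand; what a row does not reach is not made up. A row lasts 1/8 s, in which the tool goes at most 62.5 mm and 10.7 degrees, less where a joint would pass 70% of its speed; a pose out of reach is approached as far as the arm can. A call with a number of a shift or a turn outside -1 to 1 is refused whole. A call with a gripper value outside its range is refused whole. The fingers move at their own pace and stop on an object; "squeeze" is the grip in N (left out, the last holds). Time passes only in rows, so rows that do not move let the fingers close. It gives the time, the measured TCP pose, the force and the opening at its end, in the units of the state.
- bot.observe(): the state, without advancing time (a new reading comes with each control period).
- grab_frame(name): name is "side" or "top"; returns the picture (384x512x3 uint8, blue, green, red); there is no depth.
- calibration(name): a dict with "camera_matrix" (3x3 intrinsics, pixels), "T" (4x4, takes a point from camera to world coordinates). Camera axes: x right, y down, z forward; pixel columns grow to the right and rows downward; lengths in m; the calibration is good to about 2 mm. A picture is of the moment at which its call begins. calibration takes no time and is no camera call.
- workorder.job_done(): hands the job in, once; it reports no verdict.
The state is a dict: "clock": time; "qpos": joint angles; "qd": joint speeds; "joint_efforts": joint torques, N m; "position": TCP position; "tool_rot": TCP orientation; "force": force on the tool from outside, world axes, zero at the start; "moment": the same for the moment, N m; "grip_width": finger opening in m.
Only numpy, scipy, OpenCV 4.12 (cv2) and the standard library are available. Lean on these libraries where they do the work, as an engineer would, in place of code of your own. Each camera call takes 0.05 s, during which the arm holds its last target. There are 200 camera calls.

TASK

Line up the four terracotta bottle vases on the four plaster bats of the ware board in order of height, one vase upright in the middle of each bat: the shortest on the bat next to the white kiln prop, growing bat by bat to the tallest at the other end. They are brittle: do not tip any over, and set each one down onto its bat rather than letting it drop.

Things in the scene. Friction and masses are not known exactly. Their poses are not given: they have to be found in the camera images.
- vase_tiny: loose unglazed terracotta bottle vase, the shortest of the four, 75 mm tall, about 90 g: round belly 44 mm in diameter, foot 32 mm, and a straight round neck 28 mm in diameter that takes up the top 36 mm (grip it there from above); solid, dark round mouth. Origin: centre of its underside, z axis up through the neck.
- vase_small: loose unglazed terracotta bottle vase, the second shortest of the four, 95 mm tall, about 130 g: round belly 52 mm in diameter, foot 37 mm, and a straight round neck 28 mm in diameter that takes up the top 36 mm (grip it there from above); solid, dark round mouth. Origin: centre of its underside, z axis up through the neck.
- vase_medium: loose unglazed terracotta bottle vase, the second tallest of the four, 115 mm tall, about 180 g: round belly 60 mm in diameter, foot 43 mm, and a straight round neck 28 mm in diameter that takes up the top 36 mm (grip it there from above); solid, dark round mouth. Origin: centre of its underside, z axis up through the neck.
- vase_tall: loose unglazed terracotta bottle vase, the tallest of the four, 135 mm tall, about 240 g: round belly 68 mm in diameter, foot 49 mm, and a straight round neck 28 mm in diameter that takes up the top 36 mm (grip it there from above); solid, dark round mouth. Origin: centre of its underside, z axis up through the neck.
- bat_a: fixed round white plaster bat, 78 mm in diameter and 10 mm thick, one of four alike that lie on a brown wooden board 18 mm thick (bat top 28 mm above the table), in a straight row in the order a, b, c, d at 92 mm spacing; this one is an end. Origin: centre of its underside (10 mm below its top face).
- bat_b: fixed round white plaster bat, 78 mm in diameter and 10 mm thick, one of four alike that lie on a brown wooden board 18 mm thick (bat top 28 mm above the table), in a straight row in the order a, b, c, d at 92 mm spacing; this one is second, between a and c. Origin: centre of its underside (10 mm below its top face).
- bat_c: fixed round white plaster bat, 78 mm in diameter and 10 mm thick, one of four alike that lie on a brown wooden board 18 mm thick (bat top 28 mm above the table), in a straight row in the order a, b, c, d at 92 mm spacing; this one is third, between b and d. Origin: centre of its underside (10 mm below its top face).
- bat_d: fixed round white plaster bat, 78 mm in diameter and 10 mm thick, one of four alike that lie on a brown wooden board 18 mm thick (bat top 28 mm above the table), in a straight row in the order a, b, c, d at 92 mm spacing; this one is the other end. Origin: centre of its underside (10 mm below its top face).
- kiln_prop: fixed short white cylinder (kiln prop), 40 mm in diameter and 45 mm tall with a dark hole in its top, standing on the board just past one end of the row of bats (76 mm beyond the centre of bat a or of bat d); past the other end is a low square dark steel dish instead. Origin: centre of its underside.

How it is judged:
By the outcome, as a careful person would: the job done as asked, in the order asked, and still so for the second after the job is handed in, with the robot touching nothing.
It also fails if it takes over 109 s, if anything falls off the work surface, if the arm or the gripper's body presses on something with over 40 N, if the wrist force passes 120 N, or if a joint passes its speed limit or range.

## Working session

There is one attempt and no reset: what is moved stays moved. The work goes in short steps, Python scripts to look and compute and a tool call to move; the robot and the scene stay as the last step left them, time stands still between calls to the robot, and variables do not carry over. Pictures are saved under pics/ and viewed, about 12 in all and at most 16, crops included, and the job is handed in when it is done.

Besides the shell and the picture viewer there is one more tool, called after "Request:" in YAML: its name, and indented under it one key for each argument. move_arm: Moves the arm, as the interface text tells. Shifts and turns lie within -1 to 1; 1 stands for 800 mm of shift or pi rad of turn. Its arguments: {"type":"object","properties":{"jaw":{"type":"array","items":{"type":"number"}},"dp":{"type":"array","items":{"type":"array","items":{"type":"number","minimum":-1,"maximum":1}}},"rotation":{"type":"array","items":{"type":"array","items":{"type":"number","minimum":-1,"maximum":1}}},"squeeze":{"type":"number"}},"required":["jaw","dp","rotation"]}

```bash
mkdir -p pics; python3 - <<'E'
from workcell import bot,grab_frame,calibration
import cv2
for n in("top","side"):
    cv2.imwrite(f"pics/{n}0.png",grab_frame(n)); c=calibration(n); print(n,c["camera_matrix"],c["T"])
print(bot.observe())
E
```

```text
top [[378.16843854   0.         262.64144168]
 [  0.         378.16843854 187.72729479]
 [  0.           0.           1.        ]] [[-6.62033520e-04 -9.97072423e-01  7.64600847e-02  4.79946744e-01]
 [-9.99957038e-01  1.36700189e-03  9.16811443e-03  3.44740288e-03]
 [-9.24579515e-03 -7.64507302e-02 -9.97030492e-01  1.09425985e+00]
 [ 0.00000000e+00  0.00000000e+00  0.00000000e+00  1.00000000e+00]]
side [[495.39221605   0.         253.73997722]
 [  0.         495.39221605 194.10329296]
 [  0.           0.           1.        ]] [[-0.68630157 -0.50129454  0.52696674 -0.07356293]
 [-0.72731546  0.47456136 -0.49578598  0.55827959]
 [-0.00154325 -0.72352975 -0.69029147  0.83274275]
 [ 0.          0.          0.          1.        ]]
{'clock': 0.1, 'qpos': array([ 1.0548034 ,  0.52196167, -0.03634189,  1.59990966,  0.02119753,
        1.0210847 , -0.11280783]), 'qd': array([ 0.00010579, -0.00343588, -0.00122878, -0.00159783, -0.00095775,
       -0.00056019,  0.00061991]), 'joint_efforts': array([ 2.50128869e-03, -9.28496075e+01,  1.98353738e+00, -3.70537090e+01,
        1.80672412e-02,  5.22325587e-03,  1.43782859e-04]), 'position': array([ 0.26932749, -0.56364848,  0.19729341]), 'tool_rot': array([-3.14061573e+00,  5.73404499e-05,  4.45784641e-01]), 'force': array([ 0.21308992,  0.47747458, -0.2701465 ]), 'moment': array([ 0.02370278,  0.02307589, -0.03900299]), 'grip_width': 0.08519731029360245}
```

View pics/top0.png

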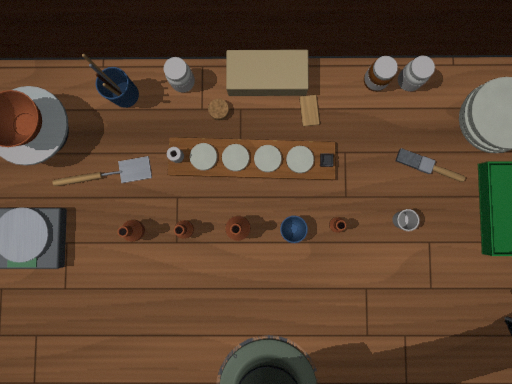

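View pics/side0.png

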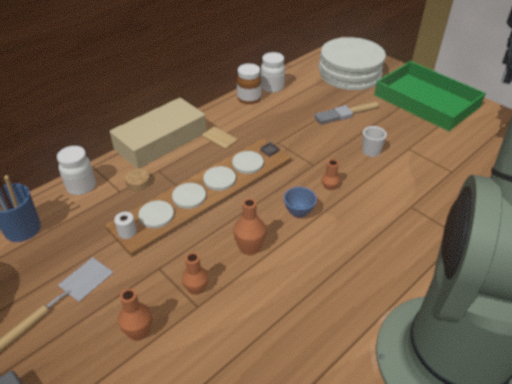

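The top view shows the prop left of the bats at (176,155), and the bats at about (203,156), (235,157), (267,158) and (300,159). The vases are at about (125,231), (181,230), (236,227) and (340,225), with a blue bowl between them at (294,229). Next I'll measure more precisely.

```bash
cat > h.py <<'E'
import numpy as np, cv2
from workcell import bot,grab_frame,calibration
def ray(n,uv):
    c=calibration(n);T=c["T"]
    d=T[:3,:3]@np.linalg.solve(c["camera_matrix"],[uv[0],uv[1],1.]); return T[:3,3],d
def plane(n,uv,z):
    o,d=ray(n,uv); return o+d*(z-o[2])/d[2]
def proj(n,p):
    c=calibration(n);T=c["T"];q=c["camera_matrix"]@(T[:3,:3].T@(np.asarray(p)-T[:3,3]));return q[:2]/q[2]
def tri(a,b):
    (o1,d1),(o2,d2)=ray("top",a),ray("side",b)
    s=np.linalg.lstsq(np.c_[d1,-d2],o2-o1,rcond=None)[0]
    p,q=o1+s[0]*d1,o2+s[1]*d2
    return (p+q)/2,np.linalg.norm(p-q)
def blobs(mask,lo,hi):
    n,l,s,c=cv2.connectedComponentsWithStats(mask.astype(np.uint8))
    return [(c[i],s[i]) for i in range(1,n) if lo<s[i][4]<hi]
E
python3 - <<'E'
from h import *
for n in("top","side"):
    im=cv2.imread(f"pics/{n}0.png"); hsv=cv2.cvtColor(im,cv2.COLOR_BGR2HSV)
    for p in [(236,238),(127,238)] if n=="top" else [(250,240),(135,320)]: print(n,hsv[p[1],p[0]])
    print("wood",hsv[300,150] if n=="top" else hsv[330,230])
    m=(hsv[...,0]<11)&(hsv[...,1]>150)&(hsv[...,2]>60)
    for c,s in blobs(m,40,3000): print("terra",c.round(1),s)
    w=(hsv[...,1]<60)&(hsv[...,2]>130)
    for c,s in blobs(w,80,1500): print("white",c.round(1),s, plane(n,c,.028).round(4))
t=cv2.imread("pics/top0.png")[200:255,110:360]; t=cv2.resize(t,None,fx=3.2,fy=3.2,interpolation=cv2.INTER_CUBIC)
t2=cv2.imread("pics/side0.png")[150:350,100:360]; t2=cv2.resize(t2,None,fx=2,fy=2,interpolation=cv2.INTER_CUBIC)
o=np.zeros((580,800,3),np.uint8);o[:176]=t;o[178:578,:520]=t2;cv2.imwrite("pics/c1.png",np.clip(o*1.6,0,255))
E
```

```text
top [  9 168 106]
top [ 10 175 105]
wood [ 13 141 114]
terra [ 17.3 117.2] [   0   90   39   57 1658]
terra [237.4 227.8] [226 216  24  24 402]
terra [336.3 224.4] [330 217  17  16 146]
terra [131.6 230.5] [118 220  24  22 284]
terra [183.9 229. ] [174 220  20  18 192]
white [174.2  68.3] [164  57  22  26 407] [0.9101 0.2698 0.028 ]
white [385.4  66.6] [374  56  23  22 400] [ 0.9125 -0.3418  0.028 ]
white [422.7  66.4] [412  56  23  22 402] [ 0.9124 -0.4491  0.028 ]
white [34.4 91.9] [ 13  86  43  14 298] [0.8414 0.6752 0.028 ]
white [474.1 127.5] [465  93  34  57 171] [ 0.733  -0.5892  0.028 ]
white [202.7 156. ] [190 143  26  27 552] [0.6528 0.1839 0.028 ]
white [ 24.5 154.1] [  0 145  58  19 734] [0.6593 0.6952 0.028 ]
white [234.9 156.9] [222 144  27  27 561] [0.65   0.0921 0.028 ]
white [267.1 157.8] [254 145  27  27 565] [6.471e-01 5.000e-04 2.800e-02]
white [173.  153.2] [167 147  13  14 109] [0.661  0.2689 0.028 ]
white [299.5 158.7] [286 146  27  27 566] [ 0.6443 -0.0915  0.028 ]
white [134.4 169.2] [118 156  33  27 631] [0.6152 0.3785 0.028 ]
side [ 11 144 149]
side [ 11 14
[... 389 characters left out ...]
57  146   34   49 1183] [0.9147 0.2449 0.028 ]
white [247.4 161.7] [232 151  32  23 573] [ 0.638  -0.0893  0.028 ]
white [219.1 177.8] [203 166  33  25 629] [0.6409 0.0021 0.028 ]
white [188.5 195. ] [172 183  34  26 700] [0.6439 0.0939 0.028 ]
white [155.8 213.5] [138 200  36  28 765] [0.6468 0.1849 0.028 ]
white [123.6 224.1] [114 211  20  28 386] [0.6689 0.2555 0.028 ]
white [ 83.8 279.7] [  46  257   67   50 1264] [0.5939 0.3961 0.028 ]
white [481.4 306.4] [470 299  23  18 177] [ 0.0186 -0.1218  0.028 ]
white [393.8 349.5] [ 378  303   40   81 1453] [0.0804 0.0737 0.028 ][ WARN:0@0.471] global loadsave.cpp:1063 imwrite_ Unsupported depth image for selected encoder is fallbacked to CV_8U.
```

View pics/c1.png

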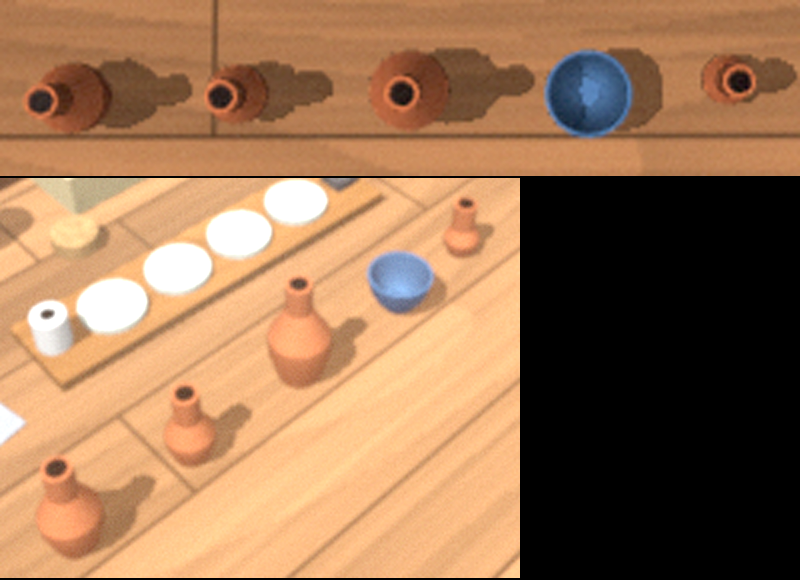

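```bash
python3 - <<'E'
from h import *
S={}
for n,P in(("top",[(122.8,231.6),(179.1,230),(235.3,229.1),(341.3,225.3)]),("side",[(128.5,294.5),(192.5,257.5),(249.5,203),(333,162.5)])):
    g=cv2.cvtColor(cv2.imread(f"pics/{n}0.png"),cv2.COLOR_BGR2GRAY).astype(float); S[n]=[]
    for u,v in P:
        r=5; a=int(round(u));b=int(round(v)); w=g[b-r:b+r+1,a-r:a+r+1]
        yy,xx=np.mgrid[b-r:b+r+1,a-r:a+r+1]
        q=np.clip(0.62*np.median(w)-w,0,None)*((xx-u)**2+(yy-v)**2<26)
        S[n].append(((q*xx).sum()/q.sum(),(q*yy).sum()/q.sum()))
for t,s in zip(S["top"],S["side"]):
    p,e=tri(t,s); print(np.round(t,1),np.round(s,1),p.round(4),round(e,4),[plane("top",t,h)[:2].round(4) for h in(.075,.095,.115,.135)])
E
```

```text
[122.3 231.6] [128.4 293.3] [0.4415 0.3733 0.1174] 0.0018 [array([0.4404, 0.3901]), array([0.4412, 0.3825]), array([0.442, 0.375]), array([0.4428, 0.3674])]
[178.5 229.8] [191.9 257.3] [0.445  0.2337 0.0941] 0.0018 [array([0.445 , 0.2388]), array([0.4457, 0.2342]), array([0.4463, 0.2296]), array([0.447, 0.225])]
[235.3 228.9] [249.  202.4] [0.4488 0.0809 0.1347] 0.0013 [array([0.4473, 0.0862]), array([0.448 , 0.0846]), array([0.4486, 0.083 ]), array([0.4492, 0.0814])]
[340.8 225.2] [332.8 162.3] [ 0.4564 -0.1972  0.0745] 0.0019 [array([ 0.4571, -0.1964]), array([ 0.4576, -0.1925]), array([ 0.458 , -0.1886]), array([ 0.4585, -0.1846])]
```

Request:
move_arm:
  jaw: [60,60,60,60,60,60,60,60]
  dp:
    - [0,0,-0.01]
    - [0,0,-0.01]
    - [0,0,-0.01]
    - [0,0,-0.01]
    - [0,0,-0.01]
    - [0,0,-0.01]
    - [0,0,-0.01]
    - [0,0,0]
  rotation:
    - [0,0,-0.0511]
    - [0,0,-0.0511]
    - [0,0,-0.0511]
    - [0,0,-0.0511]
    - [0,0,-0.0511]
    - [0,0,-0.0511]
    - [0,0,-0.0511]
    - [0,0,0]
  squeeze: 40

```text
clock: 1.1
position: [0.2694, -0.564, 0.2539]
tool_rot: [3.141, 0.0, 1.569]
force: [0.2, 0.9, -0.3]
grip_width: 0.0655
```

Request:
move_arm:
  jaw: [60,60,60,60,60,60,60,60,60,60]
  dp:
    - [0.046,0.0235,0]
    - [0.046,0.0235,0]
    - [0.046,0.0235,0]
    - [0.046,0.0235,0]
    - [0.046,0.0235,0]
    - [0.046,0.0235,0]
    - [0.046,0.0235,0]
    - [0.046,0.0235,0]
    - [0.046,0.0235,0]
    - [0.046,0.0235,0]
  rotation:
    - [0,0,0]
    - [0,0,0]
    - [0,0,0]
    - [0,0,0]
    - [0,0,0]
    - [0,0,0]
    - [0,0,0]
    - [0,0,0]
    - [0,0,0]
    - [0,0,0]

```text
clock: 2.35
position: [0.4582, -0.1949, 0.2534]
tool_rot: [-3.141, -0.0, 1.565]
force: [0.6, -0.2, 0.4]
grip_width: 0.0655
```

Request:
move_arm:
  jaw: [60,60,60,60,60,60]
  dp:
    - [0,0,0.03]
    - [0,0,0.03]
    - [0,0,0.03]
    - [0,0,0.03]
    - [0,0,0]
    - [0,0,0]
  rotation:
    - [0,0,0]
    - [0,0,0]
    - [0,0,0]
    - [0,0,0]
    - [0,0,0]
    - [0,0,0]

```text
clock: 3.1
position: [0.4582, -0.1962, 0.1584]
tool_rot: [3.141, 0.0, 1.568]
force: [-0.9, 1.3, 0.7]
grip_width: 0.0651
```

```bash
python3 - <<'E'
from h import *
print(bot.observe()["position"],bot.observe()["qpos"])
p=bot.observe()["position"]
o=[]
for n in("top","side"):
    im=grab_frame(n); u,v=proj(n,p); print(n,u,v); a,b=int(u),int(v)
    c=cv2.resize(im[b-40:b+40,a-40:a+40],None,fx=5,fy=5,interpolation=cv2.INTER_CUBIC)
    cv2.circle(c,(int((u-a+40.5)*5),int((v-b+40.5)*5)),3,(0,255,0),-1); o.append(c)
cv2.imwrite("pics/c2.png",np.hstack(o))
E
```

```text
[ 0.45823322 -0.19615855  0.15841506] [ 0.64040931  0.40290993 -0.45518261  1.95149455  0.23403338  0.83778773
  0.05627087]
top 347.3672245800512 225.53012542767476
side 335.4894344821971 133.61825579036648
```

View pics/c2.png

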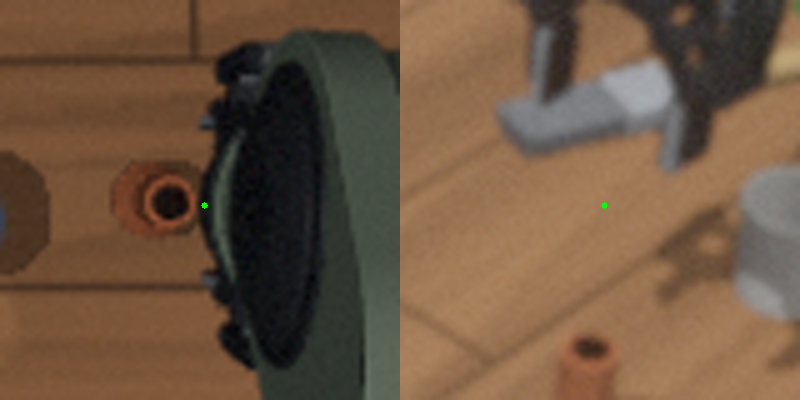

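The fingers stand higher in the side view than the reported TCP projects: the tips are about 14 px above the dot. I'll check this before descending.

```bash
python3 - <<'E'
from h import *
s=bot.observe();p=s["position"];print(s["clock"],p)
im=grab_frame("side");x0,y0=285,60
c=cv2.resize(im[y0:y0+100,x0:x0+130],None,fx=6,fy=6,interpolation=cv2.INTER_CUBIC)
c=np.clip(c.astype(float)*1.7,0,255).astype(np.uint8)
for dz,col in((0,(0,255,0)),(.0095,(255,255,0)),(.045,(0,0,255))):
  for dx in(-.0326,.0326):
    for dy in(-.011,.011):
      u,v=proj("side",p+[dx,dy,dz]); cv2.circle(c,(int((u-x0+.5)*6),int((v-y0+.5)*6)),3,col,-1)
cv2.imwrite("pics/c3.png",c)
E
```

```text
3.2 [ 0.4583669  -0.19632821  0.15865412]
```

View pics/c3.png

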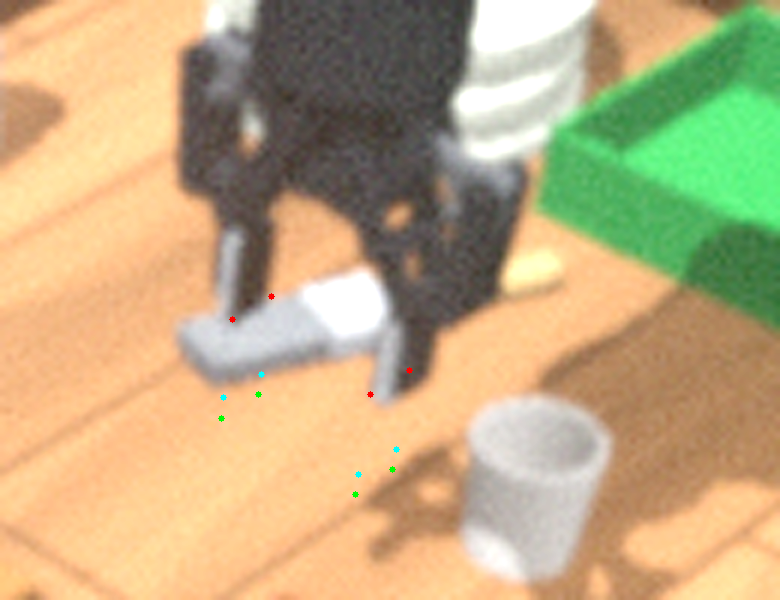

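```bash
python3 - <<'E'
from h import *
for t,s in(((348,209.4),(325,113.3)),((349,241),(350,126.3))): print(tri(t,s))
E
```

```text
(array([ 0.49487626, -0.19223148,  0.19676243]), np.float64(0.006029802584216089))
(array([ 0.42195288, -0.19158784,  0.19975812]), np.float64(0.003124048746740382))
```

Request:
move_arm:
  jaw: [60,60,60,60,60]
  dp:
    - [0,0,0.03]
    - [0,0,0.03]
    - [0,0,0.03]
    - [0,0,0.005]
    - [0,0,0]
  rotation:
    - [0,0,0]
    - [0,0,0]
    - [0,0,0]
    - [0,0,0]
    - [0,0,0]

```text
clock: 3.88
position: [0.4583, -0.1962, 0.0825]
tool_rot: [3.141, 0.0, 1.569]
force: [0.3, 0.1, -0.4]
grip_width: 0.0655
```

```bash
cat > v.py <<'E'
import sys
from h import *
s=bot.observe();p=s["position"];print(s["clock"],p,s["tool_rot"])
im=grab_frame("side");u,v=proj("side",p);x0,y0=int(u)-60,int(v)-60
c=cv2.resize(im[y0:y0+100,x0:x0+120],None,fx=6,fy=6,interpolation=cv2.INTER_CUBIC)
c=np.clip(c.astype(float)*1.7,0,255).astype(np.uint8)
w=s["grip_width"]/2
for dz,col in((0,(0,255,0)),(.041,(0,0,255))):
  for dx in(-w,w):
    for dy in(-.011,.011):
      u,v=proj("side",p+[dx,dy,dz]); cv2.circle(c,(int((u-x0+.5)*6),int((v-y0+.5)*6)),3,col,-1)
cv2.imwrite(sys.argv[1],c)
E
python3 v.py pics/c4.png
```

```text
3.875 [ 0.45830202 -0.1962156   0.08247471] [3.14103861e+00 1.87476044e-04 1.56935582e+00]
```

View pics/c4.png

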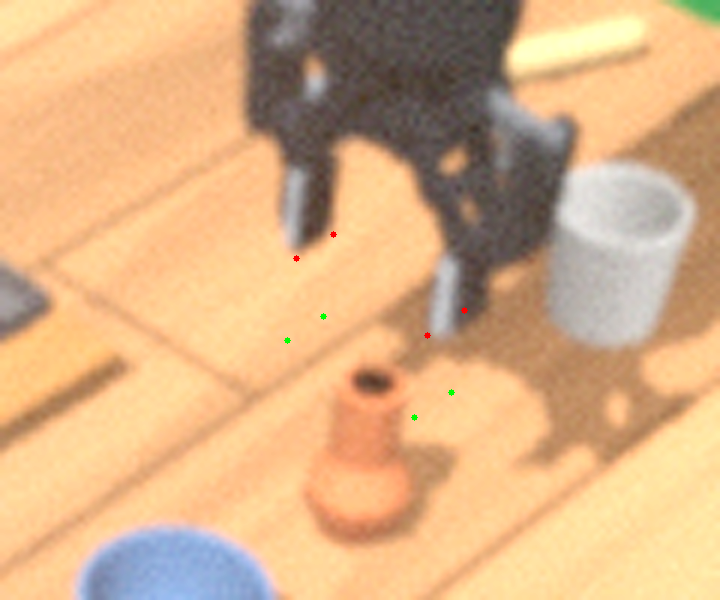

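Request:
move_arm:
  jaw: [60,60,60,60,60,60]
  dp:
    - [0,-0.001,0.03]
    - [0,0,0.03]
    - [0,0,0.02]
    - [0,0,0.012]
    - [0,0,0]
    - [0,0,0]
  rotation:
    - [0,0,0]
    - [0,0,0]
    - [0,0,0]
    - [0,0,0]
    - [0,0,0]
    - [0,0,0]

```text
clock: 4.68
position: [0.4575, -0.1963, 0.0088]
tool_rot: [3.141, 0.0, 1.569]
force: [0.4, -0.3, -0.2]
grip_width: 0.0652
```

```bash
python3 v.py pics/c5.png
```

```text
4.675 [ 0.45747027 -0.19629249  0.00876074] [3.14093194e+00 2.51712527e-04 1.56942840e+00]
```

View pics/c5.png

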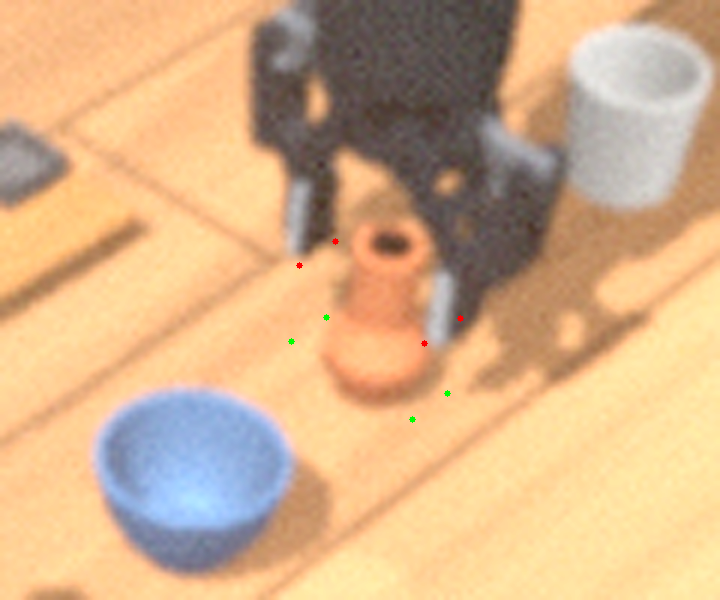

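Request:
move_arm:
  jaw: [255,255,255,255,255,255,255]
  dp:
    - [0,0,0]
    - [0,0,0]
    - [0,0,0]
    - [0,0,0]
    - [0,0,0]
    - [0,0,0]
    - [0,0,0]
  rotation:
    - [0,0,0]
    - [0,0,0]
    - [0,0,0]
    - [0,0,0]
    - [0,0,0]
    - [0,0,0]
    - [0,0,0]
  squeeze: 40

```text
clock: 5.6
position: [0.4571, -0.1963, 0.0085]
tool_rot: [3.142, 0.0, 1.569]
force: [-2.4, -0.2, 7.9]
grip_width: 0.0266
```

Request:
move_arm:
  jaw: [255,255,255,255,255,255,255]
  dp:
    - [0,0,-0.01]
    - [0,0,-0.03]
    - [0,0,-0.03]
    - [0,0,-0.03]
    - [0,0,-0.03]
    - [0,0,-0.03]
    - [0,0,-0.015]
  rotation:
    - [0,0,0]
    - [0,0,0]
    - [0,0,0]
    - [0,0,0]
    - [0,0,0]
    - [0,0,0]
    - [0,0,0]

```text
clock: 6.48
position: [0.4574, -0.1963, 0.1496]
tool_rot: [3.14, 0.001, 1.569]
force: [-0.8, 0.7, -0.5]
grip_width: 0.0263
```

```bash
sed -i 's/y0=int(u)-60,int(v)-60/y0=int(u)-60,int(v)-50/' v.py; python3 v.py pics/c6.png
```

```text
6.475 [ 0.45742232 -0.19627599  0.14955824] [3.14032507e+00 5.84108267e-04 1.56946026e+00]
```

View pics/c6.png

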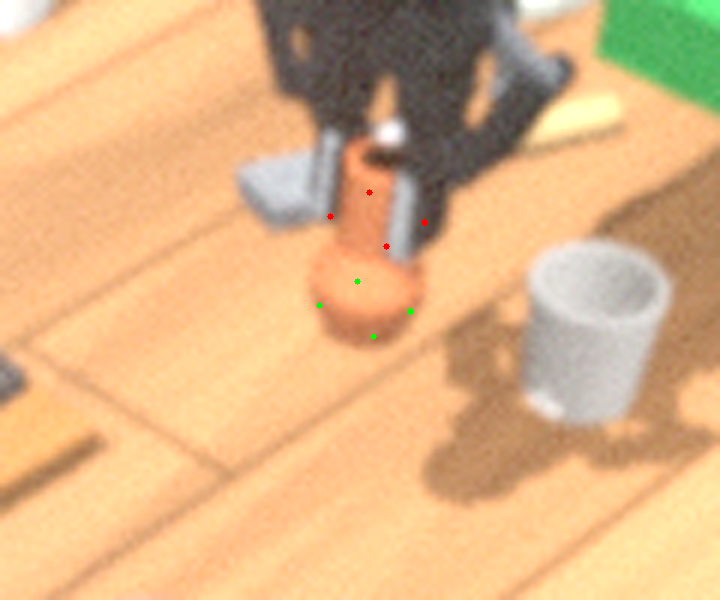

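Request:
move_arm:
  jaw: [255,255,255,255,255,255,255,255,255,255]
  dp:
    - [0.0238,0.0123,0]
    - [0.0476,0.0246,0]
    - [0.0555,0.0286,0]
    - [0.0555,0.0286,0]
    - [0.0555,0.0286,0]
    - [0.0555,0.0286,0]
    - [0.0555,0.0286,0]
    - [0.0555,0.0286,0]
    - [0.0476,0.0246,0]
    - [0.0238,0.0123,0]
  rotation:
    - [0,0,0]
    - [0,0,0]
    - [0,0,0]
    - [0,0,0]
    - [0,0,0]
    - [0,0,0]
    - [0,0,0]
    - [0,0,0]
    - [0,0,0]
    - [0,0,0]

```text
clock: 7.78
position: [0.6538, 0.1869, 0.1469]
tool_rot: [-3.14, -0.001, 1.572]
force: [-0.2, -0.4, -0.9]
grip_width: 0.0262
```

Request:
move_arm:
  jaw: [255,255,255,255]
  dp:
    - [0,0,0.02]
    - [0,0,0.03]
    - [0,0,0.03]
    - [0,0,0.02]
  rotation:
    - [0,0,0]
    - [0,0,0]
    - [0,0,0]
    - [0,0,0]

```text
clock: 8.28
position: [0.653, 0.1829, 0.066]
tool_rot: [-3.14, 0.001, 1.569]
force: [0.7, 0.3, 0.1]
grip_width: 0.0264
```

Request:
move_arm:
  jaw: [255,255]
  dp:
    - [0,0,0]
    - [0,0,0]
  rotation:
    - [0,0,0]
    - [0,0,0]

```text
clock: 8.52
position: [0.6543, 0.1842, 0.0688]
tool_rot: [3.141, -0.0, 1.569]
force: [-0.1, 0.2, -0.9]
grip_width: 0.0265
```

Request:
move_arm:
  jaw: [255,255,255,255,255]
  dp:
    - [0,0,0.015]
    - [0,0,0.015]
    - [0,0,0.007]
    - [0,0,0.001]
    - [0,0,0]
  rotation:
    - [0,0,0]
    - [0,0,0]
    - [0,0,0]
    - [0,0,0]
    - [0,0,0]

```text
clock: 9.15
position: [0.6541, 0.1843, 0.038]
tool_rot: [3.141, -0.0, 1.57]
force: [-0.1, 0.0, -2.2]
grip_width: 0.026
```

Request:
move_arm:
  jaw: [255,255,255]
  dp:
    - [0,0,0.001]
    - [0,0,0.001]
    - [0,0,0]
  rotation:
    - [0,0,0]
    - [0,0,0]
    - [0,0,0]

```text
clock: 9.52
position: [0.6541, 0.1843, 0.0366]
tool_rot: [3.141, -0.0, 1.569]
force: [-1.7, -0.3, 4.6]
grip_width: 0.0264
```

Contact felt, so I release and rise.

Request:
move_arm:
  jaw: [90,90,90,60,60,60,60,60,60,60]
  dp:
    - [0,0,0]
    - [0,0,0]
    - [0,0,0]
    - [0,0,0]
    - [0,0,-0.02]
    - [0,0,-0.04]
    - [0,0,-0.06]
    - [0,0,-0.06]
    - [0,0,-0.05]
    - [0,0,0]
  rotation:
    - [0,0,0]
    - [0,0,0]
    - [0,0,0]
    - [0,0,0]
    - [0,0,0]
    - [0,0,0]
    - [0,0,0]
    - [0,0,0]
    - [0,0,0]
    - [0,0,0]

```text
clock: 10.78
position: [0.6553, 0.1849, 0.2248]
tool_rot: [3.136, -0.002, 1.569]
force: [-0.9, -0.3, 0.5]
grip_width: 0.0651
```

Request:
move_arm:
  jaw: [60,60,60,60,60,60,60,60]
  dp:
    - [0.0104,-0.0434,0]
    - [0.0104,-0.0434,0]
    - [0.0104,-0.0434,0]
    - [0.0104,-0.0434,0]
    - [0.0104,-0.0434,0]
    - [0.0104,-0.0434,0]
    - [0,0,0]
    - [0,0,0]
  rotation:
    - [0,0,0]
    - [0,0,0]
    - [0,0,0]
    - [0,0,0]
    - [0,0,0]
    - [0,0,0]
    - [0,0,0]
    - [0,0,0]

```text
clock: 11.78
position: [0.4461, 0.2342, 0.2204]
tool_rot: [3.141, 0.0, 1.569]
force: [-0.1, -0.4, -1.3]
grip_width: 0.0657
```

```bash
python3 - <<'E'
from h import *
print(bot.observe()["position"])
for n in("top","side"):
    im=grab_frame(n)
    for z,xy in((.103,(.6533,.1838)),):
        u,v=proj(n,[*xy,z]);a,b=int(u),int(v)
        g=cv2.cvtColor(im,cv2.COLOR_BGR2GRAY)
        c=cv2.resize(im[b-30:b+30,a-30:a+30],None,fx=6,fy=6,interpolation=cv2.INTER_CUBIC)
        cv2.circle(c,(int((u-a+30.5)*6),int((v-b+30.5)*6)),2,(0,255,0),-1)
        cv2.imwrite(f"/tmp/{n}.png",c)
cv2.imwrite("pics/c7.png",np.hstack([cv2.imread("/tmp/top.png"),cv2.imread("/tmp/side.png")]))
E
```

```text
[0.44605682 0.23417936 0.22039545]
```

View pics/c7.png

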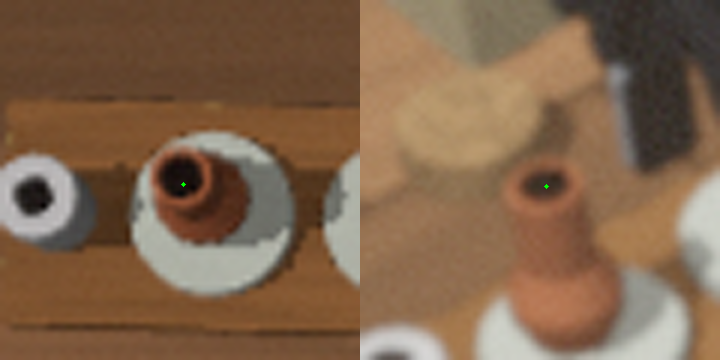

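Tiny stands upright and centred on bat a: its mouth matches the predicted dots to within about 1 px. Next is small.

Request:
move_arm:
  jaw: [60,60,60,60,60,60,60,60]
  dp:
    - [0,0,0.04]
    - [0,0,0.05]
    - [0,0,0.05]
    - [0,0,0.04]
    - [0,0,0.04]
    - [0,0,0.0195]
    - [0,0,0]
    - [0,0,0]
  rotation:
    - [0,0,0]
    - [0,0,0]
    - [0,0,0]
    - [0,0,0]
    - [0,0,0]
    - [0,0,0]
    - [0,0,0]
    - [0,0,0]

```text
clock: 12.88
position: [0.4463, 0.2347, 0.0295]
tool_rot: [3.141, -0.001, 1.569]
force: [-0.1, -0.7, 0.2]
grip_width: 0.0654
```

Request:
move_arm:
  jaw: [255,255,255,255,255,255,255]
  dp:
    - [0,0,0]
    - [0,0,0]
    - [0,0,0]
    - [0,0,0]
    - [0,0,0]
    - [0,0,0]
    - [0,0,0]
  rotation:
    - [0,0,0]
    - [0,0,0]
    - [0,0,0]
    - [0,0,0]
    - [0,0,0]
    - [0,0,0]
    - [0,0,0]

```text
clock: 13.75
position: [0.446, 0.2346, 0.0291]
tool_rot: [3.141, -0.0, 1.569]
force: [-1.6, -0.6, 8.0]
grip_width: 0.0265
```

Request:
move_arm:
  jaw: [255,255,255,255,255,255,255]
  dp:
    - [0,0,-0.01]
    - [0,0,-0.03]
    - [0,0,-0.035]
    - [0,0,-0.035]
    - [0,0,-0.03]
    - [0,0,-0.01]
    - [0,0,0]
  rotation:
    - [0,0,0]
    - [0,0,0]
    - [0,0,0]
    - [0,0,0]
    - [0,0,0]
    - [0,0,0]
    - [0,0,0]

```text
clock: 14.62
position: [0.4458, 0.2343, 0.1486]
tool_rot: [3.141, -0.0, 1.569]
force: [-0.7, -0.6, -1.3]
grip_width: 0.0262
```

Request:
move_arm:
  jaw: [255,255,255,255,255,255,255,255,255,255]
  dp:
    - [-0.0127,0.0182,0]
    - [-0.0253,0.0365,0]
    - [-0.0253,0.0365,0]
    - [-0.0253,0.0365,0]
    - [-0.0253,0.0365,0]
    - [-0.0253,0.0365,0]
    - [-0.0253,0.0365,0]
    - [-0.0127,0.0182,0]
    - [0,0,0]
    - [0,0,0]
  rotation:
    - [0,0,0]
    - [0,0,0]
    - [0,0,0]
    - [0,0,0]
    - [0,0,0]
    - [0,0,0]
    - [0,0,0]
    - [0,0,0]
    - [0,0,0]
    - [0,0,0]

```text
clock: 15.88
position: [0.6491, 0.0931, 0.1482]
tool_rot: [-3.141, -0.0, 1.571]
force: [0.2, -0.4, -1.0]
grip_width: 0.0268
```

Request:
move_arm:
  jaw: [255,255,255,255,255,255,255]
  dp:
    - [0,0.001,0.02]
    - [0,0,0.03]
    - [0,0,0.03]
    - [0,0,0.02]
    - [0,0,0.01]
    - [0,0,0.002]
    - [0,0,0]
  rotation:
    - [0,0,0]
    - [0,0,0]
    - [0,0,0]
    - [0,0,0]
    - [0,0,0]
    - [0,0,0]
    - [0,0,0]

```text
clock: 16.75
position: [0.651, 0.0925, 0.0595]
tool_rot: [3.141, -0.0, 1.569]
force: [-0.7, -0.1, -1.3]
grip_width: 0.0262
```

Request:
move_arm:
  jaw: [255,255,255]
  dp:
    - [0,0,0.001]
    - [0,0,0.001]
    - [0,0,0]
  rotation:
    - [0,0,0]
    - [0,0,0]
    - [0,0,0]

```text
clock: 17.12
position: [0.6507, 0.0924, 0.0575]
tool_rot: [3.141, -0.0, 1.569]
force: [0.9, -0.8, -1.6]
grip_width: 0.0265
```

Request:
move_arm:
  jaw: [255,255,255]
  dp:
    - [0,0,0.001]
    - [0,0,0.0005]
    - [0,0,0]
  rotation:
    - [0,0,0]
    - [0,0,0]
    - [0,0,0]

```text
clock: 17.5
position: [0.6509, 0.0925, 0.0572]
tool_rot: [3.141, -0.0, 1.569]
force: [-3.6, -0.5, 12.9]
grip_width: 0.0266
```

Request:
move_arm:
  jaw: [90,90,90,60,60,60,60,60,60,60]
  dp:
    - [0,0,0]
    - [0,0,0]
    - [0,0,0]
    - [0,0,0]
    - [0,0,-0.02]
    - [0,0,-0.04]
    - [0,0,-0.06]
    - [0,0,-0.06]
    - [0,0,-0.05]
    - [0,0,0]
  rotation:
    - [0,0,0]
    - [0,0,0]
    - [0,0,0]
    - [0,0,0]
    - [0,0,0]
    - [0,0,0]
    - [0,0,0]
    - [0,0,0]
    - [0,0,0]
    - [0,0,0]

```text
clock: 18.75
position: [0.6519, 0.093, 0.2447]
tool_rot: [3.136, -0.001, 1.569]
force: [-0.5, 0.4, -1.5]
grip_width: 0.0655
```

Request:
move_arm:
  jaw: [60,60,60,60,60,60,60,60,60,60]
  dp:
    - [0.0441,-0.0326,0]
    - [0.0441,-0.0326,0]
    - [0.0441,-0.0326,0]
    - [0.0441,-0.0326,0]
    - [0.0441,-0.0326,0]
    - [0.0441,-0.0326,0]
    - [0.0441,-0.0326,0]
    - [0.0441,-0.0326,0]
    - [0,0,0]
    - [0,0,0]
  rotation:
    - [0,0,0]
    - [0,0,0]
    - [0,0,0]
    - [0,0,0]
    - [0,0,0]
    - [0,0,0]
    - [0,0,0]
    - [0,0,0]
    - [0,0,0]
    - [0,0,0]

```text
clock: 20.0
position: [0.4425, 0.3744, 0.2402]
tool_rot: [-3.142, 0.001, 1.569]
force: [0.7, -0.8, -0.2]
grip_width: 0.0652
```

Request:
move_arm:
  jaw: [60,60,60,60,60,60,60,60]
  dp:
    - [0,-0.0005,0.04]
    - [0,0,0.05]
    - [0,0,0.05]
    - [0,0,0.04]
    - [0,0,0.04]
    - [0,0,0.019]
    - [0,0,0]
    - [0,0,0]
  rotation:
    - [0,0,0]
    - [0,0,0]
    - [0,0,0]
    - [0,0,0]
    - [0,0,0]
    - [0,0,0]
    - [0,0,0]
    - [0,0,0]

```text
clock: 21.0
position: [0.4426, 0.3752, 0.0501]
tool_rot: [3.14, -0.001, 1.569]
force: [-0.6, 0.6, -0.0]
grip_width: 0.0654
```

Request:
move_arm:
  jaw: [255,255,255,255,255,255,255]
  dp:
    - [0,0,0]
    - [0,0,0]
    - [0,0,0]
    - [0,0,0]
    - [0,0,0]
    - [0,0,0]
    - [0,0,0]
  rotation:
    - [0,0,0]
    - [0,0,0]
    - [0,0,0]
    - [0,0,0]
    - [0,0,0]
    - [0,0,0]
    - [0,0,0]

```text
clock: 21.88
position: [0.442, 0.3753, 0.0496]
tool_rot: [3.141, -0.001, 1.57]
force: [-1.3, -0.7, 6.5]
grip_width: 0.0262
```

```bash
python3 v.py pics/c8.png
```

```text
21.875 [0.44204008 0.3752534  0.04962998] [ 3.14106924e+00 -5.65348006e-04  1.56961523e+00]
```

View pics/c8.png

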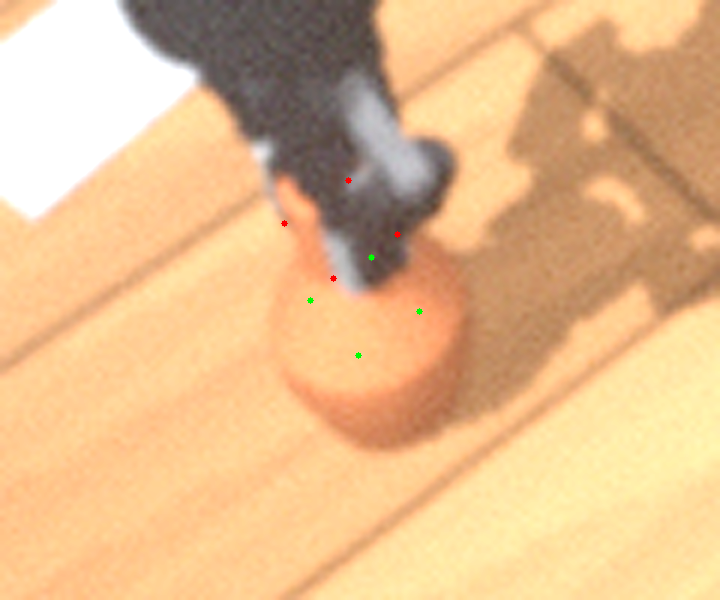

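Request:
move_arm:
  jaw: [255,255,255,255,255,255,255,255]
  dp:
    - [0,0,-0.01]
    - [0,0,-0.03]
    - [0,0,-0.035]
    - [0,0,-0.035]
    - [0,0,-0.035]
    - [0,0,-0.03]
    - [0,0,-0.015]
    - [0,0,0]
  rotation:
    - [0,0,0]
    - [0,0,0]
    - [0,0,0]
    - [0,0,0]
    - [0,0,0]
    - [0,0,0]
    - [0,0,0]
    - [0,0,0]

```text
clock: 22.92
position: [0.4422, 0.3749, 0.2014]
tool_rot: [3.141, -0.001, 1.569]
force: [1.0, -0.4, -3.4]
grip_width: 0.026
```

Request:
move_arm:
  jaw: [255,255,255,255,255,255,255,255,255,255]
  dp:
    - [-0.026,0.0143,0]
    - [-0.0519,0.0286,0]
    - [-0.0519,0.0286,0]
    - [-0.0519,0.0286,0]
    - [-0.0519,0.0286,0]
    - [-0.0519,0.0286,0]
    - [-0.0519,0.0286,0]
    - [-0.0519,0.0286,0]
    - [-0.0519,0.0286,0]
    - [-0.026,0.0143,0]
  rotation:
    - [0,0,0]
    - [0,0,0]
    - [0,0,0]
    - [0,0,0]
    - [0,0,0]
    - [0,0,0]
    - [0,0,0]
    - [0,0,0]
    - [0,0,0]
    - [0,0,0]

```text
clock: 24.18
position: [0.6477, -0.002, 0.1994]
tool_rot: [-3.14, 0.001, 1.567]
force: [0.7, 0.7, -2.2]
grip_width: 0.0262
```

Request:
move_arm:
  jaw: [255,255]
  dp:
    - [0,0,0]
    - [0,0,0]
  rotation:
    - [0,0,0]
    - [0,0,0]

```text
clock: 24.42
position: [0.6468, 0.0022, 0.2004]
tool_rot: [-3.141, -0.001, 1.571]
force: [-0.5, 1.0, -2.5]
grip_width: 0.0266
```

Request:
move_arm:
  jaw: [255,255,255,255,255,255,255,255]
  dp:
    - [0,0.001,0.02]
    - [0,0,0.035]
    - [0,0,0.035]
    - [0,0,0.03]
    - [0,0,0.02]
    - [0,0,0.009]
    - [0,0,0.0025]
    - [0,0,0]
  rotation:
    - [0,0,0]
    - [0,0,0]
    - [0,0,0]
    - [0,0,0]
    - [0,0,0]
    - [0,0,0]
    - [0,0,0]
    - [0,0,0]

```text
clock: 25.42
position: [0.6485, 0.0009, 0.0804]
tool_rot: [3.141, -0.0, 1.569]
force: [0.6, -0.6, -1.9]
grip_width: 0.0262
```

Request:
move_arm:
  jaw: [255,255,255]
  dp:
    - [0,0,0.001]
    - [0,0,0.001]
    - [0,0,0]
  rotation:
    - [0,0,0]
    - [0,0,0]
    - [0,0,0]

```text
clock: 25.8
position: [0.6482, 0.0009, 0.0783]
tool_rot: [3.141, 0.0, 1.569]
force: [-0.8, -0.8, -2.6]
grip_width: 0.0266
```

Request:
move_arm:
  jaw: [255,255,255]
  dp:
    - [0,0,0.0008]
    - [0,0,0.0007]
    - [0,0,0]
  rotation:
    - [0,0,0]
    - [0,0,0]
    - [0,0,0]

```text
clock: 26.18
position: [0.6484, 0.0009, 0.0777]
tool_rot: [3.141, 0.0, 1.569]
force: [-2.4, -0.4, 7.3]
grip_width: 0.0263
```

Request:
move_arm:
  jaw: [90,90,90,60,60,60,60,60,60,60]
  dp:
    - [0,0,0]
    - [0,0,0]
    - [0,0,0]
    - [0,0,0]
    - [0,0,-0.02]
    - [0,0,-0.04]
    - [0,0,-0.06]
    - [0,0,-0.06]
    - [0,0,-0.05]
    - [0,0,0]
  rotation:
    - [0,0,0]
    - [0,0,0]
    - [0,0,0]
    - [0,0,0]
    - [0,0,0]
    - [0,0,0]
    - [0,0,0]
    - [0,0,0]
    - [0,0,0]
    - [0,0,0]

```text
clock: 27.42
position: [0.6495, 0.0012, 0.2654]
tool_rot: [3.136, -0.0, 1.569]
force: [0.9, 0.5, -0.7]
grip_width: 0.0652
```

Request:
move_arm:
  jaw: [60,60,60,60,60,60,60,60]
  dp:
    - [0.0167,-0.0415,0]
    - [0.0167,-0.0415,0]
    - [0.0167,-0.0415,0]
    - [0.0167,-0.0415,0]
    - [0.0167,-0.0415,0]
    - [0.0167,-0.0415,0]
    - [0,0,0]
    - [0,0,0]
  rotation:
    - [0,0,0]
    - [0,0,0]
    - [0,0,0]
    - [0,0,0]
    - [0,0,0]
    - [0,0,0]
    - [0,0,0]
    - [0,0,0]

```text
clock: 28.42
position: [0.4494, 0.081, 0.2612]
tool_rot: [3.141, 0.0, 1.569]
force: [0.1, -0.4, 0.0]
grip_width: 0.0652
```

Descend to 0.069 (0.1922 m, so 0.24 units) and grip.

Request:
move_arm:
  jaw: [60,60,60,60,60,60,60,60]
  dp:
    - [0,0,0.04]
    - [0,0,0.05]
    - [0,0,0.05]
    - [0,0,0.04]
    - [0,0,0.04]
    - [0,0,0.02]
    - [0,0,0]
    - [0,0,0]
  rotation:
    - [0,0,0]
    - [0,0,0]
    - [0,0,0]
    - [0,0,0]
    - [0,0,0]
    - [0,0,0]
    - [0,0,0]
    - [0,0,0]

```text
clock: 29.42
position: [0.4498, 0.0814, 0.0699]
tool_rot: [3.14, -0.0, 1.569]
force: [-0.1, 0.3, -0.3]
grip_width: 0.065
```

Request:
move_arm:
  jaw: [255,255,255,255,255,255,255]
  dp:
    - [0,0,0]
    - [0,0,0]
    - [0,0,0]
    - [0,0,0]
    - [0,0,0]
    - [0,0,0]
    - [0,0,0]
  rotation:
    - [0,0,0]
    - [0,0,0]
    - [0,0,0]
    - [0,0,0]
    - [0,0,0]
    - [0,0,0]
    - [0,0,0]

```text
clock: 30.3
position: [0.4492, 0.0813, 0.0695]
tool_rot: [3.141, 0.0, 1.569]
force: [-3.0, 0.0, 9.7]
grip_width: 0.0262
```

Request:
move_arm:
  jaw: [255,255,255,255,255,255,255,255]
  dp:
    - [0,0,-0.01]
    - [0,0,-0.03]
    - [0,0,-0.035]
    - [0,0,-0.035]
    - [0,0,-0.035]
    - [0,0,-0.03]
    - [0,0,-0.02]
    - [0,0,-0.005]
  rotation:
    - [0,0,0]
    - [0,0,0]
    - [0,0,0]
    - [0,0,0]
    - [0,0,0]
    - [0,0,0]
    - [0,0,0]
    - [0,0,0]

```text
clock: 31.3
position: [0.4493, 0.0813, 0.2297]
tool_rot: [3.141, 0.0, 1.569]
force: [-0.2, -0.6, -2.7]
grip_width: 0.0263
```

Request:
move_arm:
  jaw: [255,255,255,255,255,255,255,255,255,255]
  dp:
    - [-0.0154,0.0175,0]
    - [-0.0308,0.035,0]
    - [-0.0308,0.035,0]
    - [-0.0308,0.035,0]
    - [-0.0308,0.035,0]
    - [-0.0308,0.035,0]
    - [-0.0308,0.035,0]
    - [-0.0154,0.0175,0]
    - [0,0,0]
    - [0,0,0]
  rotation:
    - [0,0,0]
    - [0,0,0]
    - [0,0,0]
    - [0,0,0]
    - [0,0,0]
    - [0,0,0]
    - [0,0,0]
    - [0,0,0]
    - [0,0,0]
    - [0,0,0]

```text
clock: 32.55
position: [0.6444, -0.0913, 0.228]
tool_rot: [-3.14, -0.0, 1.57]
force: [-0.0, -0.7, -1.6]
grip_width: 0.0264
```

Request:
move_arm:
  jaw: [255,255,255,255,255,255,255,255]
  dp:
    - [0,0,0.02]
    - [0,0,0.035]
    - [0,0,0.035]
    - [0,0,0.035]
    - [0,0,0.025]
    - [0,0,0.009]
    - [0,0,0.003]
    - [0,0,0]
  rotation:
    - [0,0,0]
    - [0,0,0]
    - [0,0,0]
    - [0,0,0]
    - [0,0,0]
    - [0,0,0]
    - [0,0,0]
    - [0,0,0]

```text
clock: 33.55
position: [0.6453, -0.0914, 0.1001]
tool_rot: [3.141, 0.0, 1.57]
force: [-0.2, 0.1, -2.0]
grip_width: 0.0261
```

Request:
move_arm:
  jaw: [255,255,255]
  dp:
    - [0,0,0.001]
    - [0,0,0.001]
    - [0,0,0]
  rotation:
    - [0,0,0]
    - [0,0,0]
    - [0,0,0]

```text
clock: 33.92
position: [0.6449, -0.0915, 0.0979]
tool_rot: [3.141, 0.0, 1.569]
force: [-0.1, 0.2, -1.7]
grip_width: 0.0263
```

Request:
move_arm:
  jaw: [255,255,255]
  dp:
    - [0,0,0.0006]
    - [0,0,0.0006]
    - [0,0,0]
  rotation:
    - [0,0,0]
    - [0,0,0]
    - [0,0,0]

```text
clock: 34.3
position: [0.6451, -0.0915, 0.0976]
tool_rot: [3.141, 0.0, 1.569]
force: [-3.1, -0.0, 8.7]
grip_width: 0.0266
```

Contact. Release, rise, and back away so both cameras can see the row.

Request:
move_arm:
  jaw: [90,90,90,60,60,60,60,60,60,60]
  dp:
    - [0,0,0]
    - [0,0,0]
    - [0,0,0]
    - [0,0,0]
    - [0,0,-0.02]
    - [0,0,-0.04]
    - [0,0,-0.06]
    - [0,0,-0.06]
    - [0,0,-0.03]
    - [0,0,0]
  rotation:
    - [0,0,0]
    - [0,0,0]
    - [0,0,0]
    - [0,0,0]
    - [0,0,0]
    - [0,0,0]
    - [0,0,0]
    - [0,0,0]
    - [0,0,0]
    - [0,0,0]

```text
clock: 35.55
position: [0.6457, -0.0913, 0.2679]
tool_rot: [3.138, 0.0, 1.569]
force: [-0.2, -0.3, -0.7]
grip_width: 0.0652
```

Request:
move_arm:
  jaw: [60,60,60,60,60,60,60,60,60,60]
  dp:
    - [-0.05,-0.03,0]
    - [-0.05,-0.03,0]
    - [-0.05,-0.03,0]
    - [-0.05,-0.03,0]
    - [-0.05,-0.03,0]
    - [-0.05,-0.03,0]
    - [-0.05,-0.03,0]
    - [-0.05,-0.03,0]
    - [0,0,0]
    - [0,0,0]
  rotation:
    - [0,0,0]
    - [0,0,0]
    - [0,0,0]
    - [0,0,0]
    - [0,0,0]
    - [0,0,0]
    - [0,0,0]
    - [0,0,0]
    - [0,0,0]
    - [0,0,0]

```text
clock: 36.8
position: [0.4526, -0.4105, 0.2647]
tool_rot: [-3.142, -0.001, 1.57]
force: [0.7, 0.7, -0.2]
grip_width: 0.0653
```

```bash
python3 - <<'E'
from h import *
B=[(.6533,.1838),(.6505,.092),(.6477,.0005),(.645,-.0915)];H=[.075,.095,.115,.135]
o=[];S={}
for n in("top","side"):
    im=grab_frame(n); g=cv2.cvtColor(im,cv2.COLOR_BGR2GRAY).astype(float);S[n]=[]
    for b,h in zip(B,H):
        u,v=proj(n,[*b,h+.028]); a,c=int(round(u)),int(round(v)); r=6
        w=g[c-r:c+r+1,a-r:a+r+1]; yy,xx=np.mgrid[c-r:c+r+1,a-r:a+r+1]
        q=np.clip(0.62*np.median(w)-w,0,None)*((xx-u)**2+(yy-v)**2<30)
        S[n].append(((q*xx).sum()/q.sum(),(q*yy).sum()/q.sum()))
    o.append(cv2.resize(im[115:190,160:345] if n=="top" else im[110:250,100:290],(760,300),interpolation=cv2.INTER_CUBIC))
for t,s,b,h in zip(S["top"],S["side"],B,H):
    p,e=tri(t,s); print(((p-[*b,h+.028])*1000).round(1),"mm err",round(e*1000,1))
cv2.imwrite("pics/c9.png",np.vstack(o)); print(bot.observe()["clock"])
E
```

```text
[1.7 0.2 0.6] mm err 1.5
[ 0.8 -0.2  0. ] mm err 1.7
[ 1.7 -0.3 -0.5] mm err 1.7
[ 0.5 -0.4 -0.4] mm err 1.7
36.9
```

View pics/c9.png

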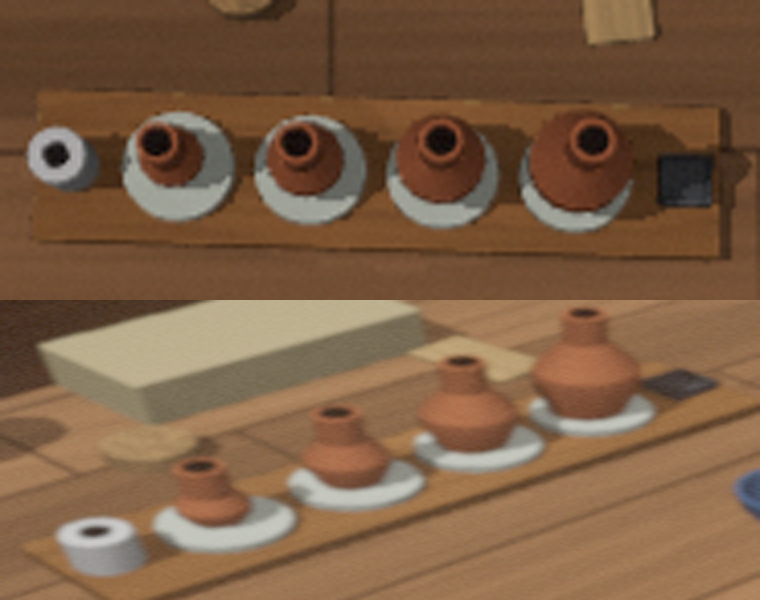

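The picture shows all four vases upright and centred on their bats, rising in height away from the prop. The arm is clear of everything.

```bash
python3 -c "
from workcell import workorder
workorder.job_done()"
```

```text
the job is handed in; nothing more can be done
```

All four vases stand upright on the bats in order of height: tiny on bat a next to the kiln prop, then small, medium, and tall on bat d. I set each one down until the wrist force showed contact (about 5–13 N) before releasing it. The job was handed in at about 37 s, with the arm well clear of the row.

- **Last check:** triangulating the mouths from both cameras put every vase within 2 mm of its bat centre, with heights within 0.6 mm of nominal. All four were upright.
- **Camera mismatch:** the two cameras' sight lines to each mouth miss one another by about 1.7 mm, in line with the stated 2 mm calibration.
- **Fingertip height:** with the jaws open to 65 mm, the pictures showed the fingertips about 42–46 mm above the reported TCP. The swing-back of the pads explains only part of that. I set the grasp heights from the pictures instead.
- **Bat positions:** the side camera put the bat centres about 6 mm nearer in x than the top camera. I took this to be the visible bat rim and used the top view, adding about 0.6 mm in x for the same rim effect.

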